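Fetch the oval block from under the bench with the toy reacher

ROBOT

A 7-joint arm with a two-finger parallel gripper is mounted at the origin on the work surface. World frame = base frame: x ahead of the robot, y to its left, z up, the work surface at z = 0. Lengths are in mm, angles in rad, forces in N, time in s.
With the tool pointing down it reaches from about 425 to 800 mm from the base axis. Payload 8.3 kg.
Tool frame: the origin (TCP) lies midway between the tips of the shut fingers; the grasp point (between the pads) lies 19 mm behind it (bot.grip_point_offset is the distance from the TCP to the grasp point, in mm); z points along the fingers, y is the line along which they close (so a half turn about z gives the same grasp; the last joint's range is limited). The gripper opens to 85 mm and grips with 20 to 120 N. Pads are 22 mm wide; open, the fingers measure 114 mm over their backs; the gripper's body (76 mm by 85 mm) begins 54 mm behind the grasp point. The pads swing forward as they close: fully open they stand 13 mm farther back than shut.
Start: joints at [1.145, 0.383, 0.016, 1.37, -0.006, 1.388, -0.046], TCP at [221.844, -584.284, 231.279] pointing down, gripper open.
Joint ranges: [-2.95, 2.95], [-0.25, 2.06], [-1.52, 1.56], [0.18, 2.33], [-1.44, 4.58], [0.02, 2.06], [-3.01, 3.01]. Speed limits (rad/s): [2.39, 2.39, 3.01, 3.01, 3.14, 3.14, 3.14].

INTERFACE

Orientations are given as a unit quaternion [x, y, z, w].
In Python, from station import bot, vision gives the robot as it stands.
- The arm moves only by the shell command python3 -m jog 'ROWS' [FORCE]. ROWS is text: rows parted by semicolons, each of 5 numbers parted by spaces: the shift along the world's x, y, z scaled (see below), then the turn about the world's z scaled (see below), then the closure, from -1 (fully open) to 1 (shut). A call has 1 to 20 rows; each row shifts and turns the commanded pose from where the row before left it; what a row does not reach is not made up. The controller multiplies each number of a shift by 0.75 m and each number of a turn by 90 degrees. A row lasts 1/8 s, in which the tool goes at most 62.5 mm and 10.7 degrees, less where a joint would pass 70% of its speed; a pose out of reach is approached as far as the arm can. A call with a number of a shift or a turn outside -1 to 1 is refused whole. A call with a gripper value outside its range is refused whole. The fingers move at their own pace and stop on an object; FORCE is the grip in N (left out, the last holds). Time passes only in rows, so rows that do not move let the fingers close. It gives the time, the measured TCP pose, the force, the opening and the grip force at its end, in the units of the state.
- bot.get_state(): the state, without advancing time (a new reading comes with each control period).
- vision.read_camera(name): name is "scene" or "top"; returns a dict with "image" (384x512x3 uint8, blue, green, red), "camera_matrix" (3x3 intrinsics, pixels), "eye" and "attitude" of the camera in the world. Camera axes: x right, y down, z forward; pixel columns grow to the right and rows downward; lengths in mm; the calibration is good to about 2 mm. A picture is of the moment at which its call begins. There is no depth.
- bot.job_done(): hands the job in; it is judged then, once.
The state is a dict: "time_s": time; "q": joint angles; "joint_velocities": joint speeds; "joint_efforts": joint torques, N m; "ee_pos": TCP position; "eef_rot": TCP orientation; "wrist_force": force on the tool from outside, world axes, zero at the start; "torque": the same for the moment, N m; "grip_width": finger opening in mm; "grip_force": force on a finger pad.
Only numpy, scipy, OpenCV 4.12 (cv2) and the standard library are available. Lean on these libraries where they do the work, as an engineer would, in place of code of your own. Each camera call takes 0.05 s, during which the arm holds its last target. There are 200 camera calls.

TASK

An oval wooden block stands in one bay of the low slatted bench: take the toy reacher by its handle and trigger, slide its open jaws into that bay and press its palm gently against the block until you feel the block stop against the back wall. Then squeeze the trigger, gently but firmly enough that both jaws grip the block, draw it out and, still in the jaws, bring it onto the round cork mat; there let the trigger go so that the jaws open, and leave the block standing on the mat and the reacher lying flat. Do not touch the block with your own fingers, keep every push and squeeze on it gentle, and leave the arch, the cube, the prism and the tilting bin as they are.

Things in the scene. Friction and masses are not known exactly. Their poses are not given: they have to be found in the camera images.
- grip (a point): Middle of the toy reacher's hand end, 30 mm above the shelf top when flat. Axes: x along the reacher to its jaws, y across to the fixed handle, z up. Handle and trigger are 64 mm long (x -32 to +32), up to 50 mm high, together 62 mm wide (44 fully squeezed): pinch across y from above, fingertips 10 to 15 mm off the shelf top. The reacher weighs 0.2 kg; slide it lying flat.
- handle (a point): Middle of the outer face of the dark wooden handle, fixed to the reacher 31 mm to +y of point grip, 28 mm up. Axes as point grip. A gripper that closes evenly from both sides pushes this face too and so shifts the whole reacher sideways to its -y by half of the trigger's travel.
- trigger_face (a point): Middle of the outer face of the black trigger plate, 31 mm to -y of point grip when let go, 27 mm up; squeezing brings it straight to +y. A squeeze of 6 N or so (58 mm wide) is enough to hold and slide the reacher with the jaws still wide open; so held, it creeps in the fingers under steady push and slips beyond about 8 N.
- trigger (a joint): Trigger travel, m: 0 let go (jaws open) to 0.018. The spring takes 5.5 N to start and 0.25 N more per mm. Both jaws turn in 31 rad per m. With the block at the palm they meet it somewhere between 0.009 and 0.015 (spring 8 to 9 N), as it happens to be turned; each further newton puts about 0.4 N on it at each jaw. A squeeze of 16 to 24 N on the trigger grips well; over 30 N mars the wood.
- palm (a point): Middle of the palm, the flat rubber face (40 mm wide, 4 to 30 mm high) of the head between the jaws: 170 mm ahead of point grip on the reacher's centre line, 20 mm above the shelf top; axes as point grip. A 10 mm wide shaft joins head and handle.
- jaw_left: Left jaw, a grey finger 47 mm long, 7 mm thick, 7 to 35 mm above the shelf top; origin on its hinge, 155 mm ahead of point grip, 30 mm to +y, at shelf top height. Let go, it splays out 0.2 rad; the open tips lie 201 mm ahead of point grip (31 ahead of the palm), 72 mm apart inside, 86 outside. Axes as point grip when open, turning with the jaw.
- jaw_right: Right jaw, mirror image of the left one, hinge 30 mm to -y.
- block: The oval wooden block, upright, 50 mm high, 35 to 70 g: two half rounds of 36 mm diameter with 10 mm straight between, so 46 mm along its x, 36 along its y; origin at the centre of its underside, z up. It starts in either bay, turned anyhow, its side 7 to 42 mm short of the back wall, and slides easily (under 1 N).
- bench: Low slatted plywood bench, fixed, 278 mm wide (y), 80 mm high; origin at shelf top height under its centre. x points into the bays: mouths at x -55, inner face of the back wall at x +55 mm, roof to x -65. Two bays centred at y +67 and -67, each 124 mm wide; rails between them 10 mm wide, 24 high, with a 70 mm post at the mouth. 70 mm free under the roof.
- back_wall (a point): Middle of the rigid back wall's inner face, 35 mm up, axes as the bench. Sliding the reacher takes only 1 to 4 N; once under way, a rise of 3 N or more means the block is against the wall. It must never be pressed on the bench with more than 15 N, so feel for it slowly (about 15 mm/s).
- mat (a point): Centre of the round cork mat, 120 mm in diameter, flush with the shelf top, in front of the bench (its centre 100 to 130 mm before the mouths).
- arch_mid (a point): Middle of the arch block (68 by 30 by 48 mm) standing in the other bay; leave it.
- cube_mid (a point): Middle of the 45 mm cube on the shelf top; leave it.
- prism_mid (a point): Middle of the triangular prism, 40 mm high, standing on its triangular end; leave it.
- bin_lip (a point): Top of the rounded front lip of the tilting pine bin (210 mm wide, about 125 mm high) on its pivot pin; it tips if the lip is pressed; leave it.
Not all that is in view belongs to the job. Several things look just like the block: the one meant starts farthest to the robot's left.

How it is judged (in metres and radians):
On the way, in this order (a step that is already met when the one before it is completed fails the run):
1. the block, between the jaws and against the palm, is pressed on the back wall of its bay (contact force between block and bench above 0.8 N and x of block in the frame of bench above 0.027 m and x of block in the frame of palm between 0.01 and 0.029 m and y of block in the frame of palm between -0.02 and 0.02 m and value of joint trigger below 0.008 m), for 0.05 s.
2. both jaws grip the block in the bay, each with at least 1.5 N (contact force between each of jaw_left, jaw_right and block above 1.5 N and x of block in the frame of bench above -0.03 m), for 0.2 s.
3. the block is brought onto the mat in the closed jaws (horizontal distance between block and mat below 0.04 m and contact force between each of jaw_left, jaw_right and block above 0.4 N), for 0.2 s.
At the end, for the whole second after the job is handed in: The block stands upright and still on the mat, within 45 mm of its centre; the reacher lies flat, its trigger let go (within 2 mm), jaws not pressing the block (under 0.5 N); arch, cube and prism are within 20 mm, the bin lip within 15 mm of their starts (horizontal distance between block and mat below 0.045 m and angle between each of block, grip's own z axis and vertical below 0.1 rad and height (world z) of block below 0.004 m and value of joint trigger below 0.002 m and contact force between each of jaw_left, jaw_right and block below 0.5 N and linear speed of block below 0.02 m/s and height (world z) of grip below 0.036 m and distance of each of arch_mid, cube_mid, prism_mid from where it was at the start of the episode below 0.02 m and distance of bin_lip from where it was at the start of the episode below 0.015 m); the robot touches nothing.
It fails at once if the block is pressed on the bench with more than 15 N (contact force between block and bench above 15 N).
It fails at once if a jaw squeezes the block with more than 12 N (contact force between any of jaw_left, jaw_right and block above 12 N).
It fails at once if the robot's fingers touch the block (contact force between the fingers and block above 0.5 N).
It fails at once if the block is tipped over (angle between block's own z axis and vertical above 0.5 rad).
It fails at once if the arch, cube or prism is shifted by more than 20 mm, or the bin lip by more than 15 mm (distance of any of arch_mid, cube_mid, prism_mid from where it was at the start of the episode above 0.02 m or distance of bin_lip from where it was at the start of the episode above 0.015 m).
It also fails if it takes over 72 s, if anything falls off the work surface, if the arm or the gripper's body presses on something with over 40 N, if the wrist force passes 120 N, or if a joint passes its speed limit or range.

## Working session

There is one attempt and no reset: what is moved stays moved. The work goes in short steps, Python scripts to look and compute and a shell command to move; the robot and the scene stay as the last step left them, time stands still between calls to the robot, and variables do not carry over. Pictures are saved under pics/ and viewed, at most 10 in all, crops included, and the job is handed in when it is done.

```bash
mkdir -p pics; cat > h.py <<'E'
from station import bot, vision
import numpy as np, cv2
from scipy.spatial.transform import Rotation as R
def snap(cam,name):
    d=vision.read_camera(cam); cv2.imwrite(f'pics/{name}.png',d['image']); 
    np.savez(f'pics/{name}.npz',K=d['camera_matrix'],e=np.array(d['eye'],float),a=np.array(d['attitude'],float)); return d
def crop(name,new,x0,y0,x1,y1,s):
    i=cv2.imread(f'pics/{name}.png')[y0:y1,x0:x1]; cv2.imwrite(f'pics/{new}.png',cv2.resize(i,None,fx=s,fy=s,interpolation=cv2.INTER_CUBIC))
def rot(a): return R.from_quat(a).as_matrix() if a.size==4 else a.reshape(3,3)
def px(name,u,v,z=0.):
    f=np.load(f'pics/{name}.npz'); r=rot(f['a'])@np.linalg.inv(f['K'])@[u,v,1]; return f['e']+r*(z-f['e'][2])/r[2]
def proj(name,p):
    f=np.load(f'pics/{name}.npz'); c=f['K']@(rot(f['a']).T@(np.array(p)-f['e'])); return c[:2]/c[2]
E
python3 - <<'E'
from h import *
for c in('scene','top'):
    d=snap(c,c+'0'); print(c,d['eye'],d['attitude'],np.array(d['camera_matrix']).tolist())
a=cv2.imread('pics/top0.png');b=cv2.imread('pics/scene0.png')
cv2.imwrite('pics/top0b.png',cv2.resize(a,(800,600)));cv2.imwrite('pics/scene0b.png',cv2.resize(b,(800,600)))
print(bot.get_state())
E
```

```text
scene [1102.39513211  406.89821559  820.91752366] [ 0.40624271  0.83184927 -0.33984878 -0.16582054] [[452.1260172013895, 0.0, 263.6516235902058], [0.0, 452.1260172013895, 194.70721322980557], [0.0, 0.0, 1.0]]
top [ 352.3456217   -35.79939239 1153.37895085] [-0.70158427  0.70564551 -0.07120817  0.06908923] [[379.2409129516901, 0.0, 262.5899063820737], [0.0, 379.2409129516901, 192.1157268678604], [0.0, 0.0, 1.0]]
{'time_s': 0.1, 'q': array([ 1.14510516,  0.3841808 ,  0.01635706,  1.37104947, -0.00633774,
        1.38820629, -0.04650511]), 'joint_velocities': array([ 0.00069125, -0.00242713,  0.000194  , -0.00231927, -0.00067139,
        0.00072591,  0.00036927]), 'joint_efforts': array([ 4.02980382e-03, -6.29127216e+01,  8.48083366e-01, -3.72756171e+01,
        1.67911837e-02,  1.05272635e-02,  2.32426396e-05]), 'ee_pos': array([ 221.69808632, -583.86856294,  230.36187192]), 'eef_rot': array([ 9.83586346e-01,  1.80435843e-01, -1.54013440e-04, -8.85049318e-04]), 'wrist_force': array([-0.1939969 ,  0.22955663,  0.30489213]), 'torque': array([-0.061989  ,  0.03166826, -0.00714072]), 'grip_force': 0.0, 'grip_width': 85.63148393829253}
```

View pics/top0b.png

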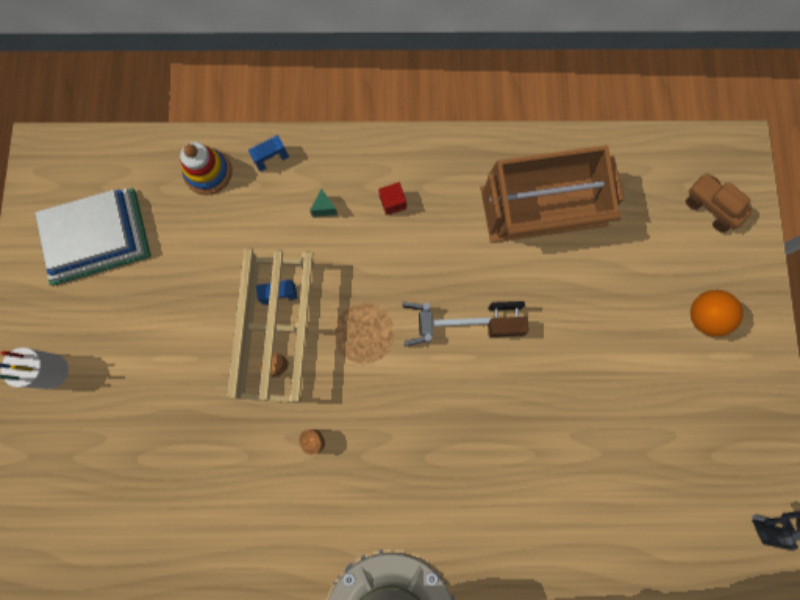

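View pics/scene0b.png

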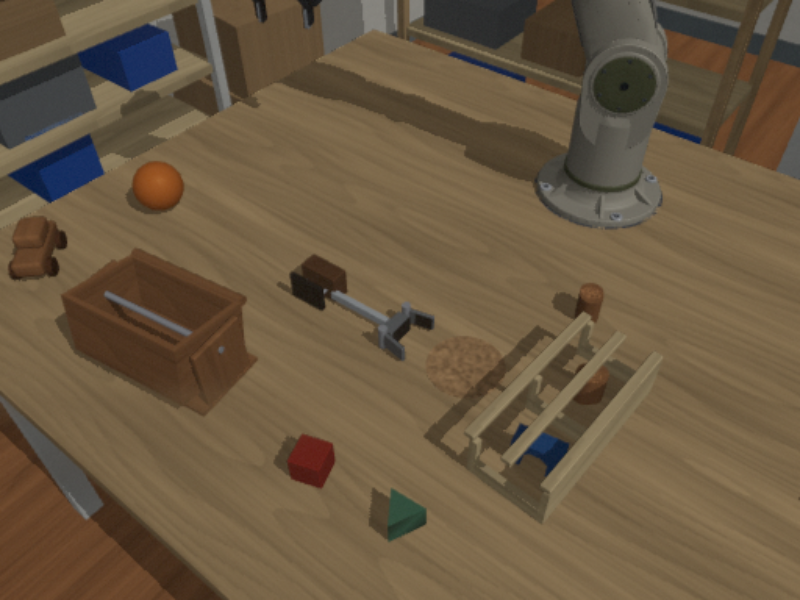

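In the top view the look-alikes are the block in the lower bay (278,365), a similar one in front of the robot outside the bench (312,441), and the brown toppings (tower knob 190,150). The one farthest left is the one in the lower bay, and the arch is in the upper bay (276,292). The reacher is at (508,320), pointing left, and the mat is at (366,333). I'll check all this in one close crop.

```bash
python3 - <<'E'
from h import *
crop('top0','c1',140,155,350,265,3.8)
crop('scene0','c2',170,140,440,340,2.95)
E
```

```text
(no output)
```

View pics/c1.png

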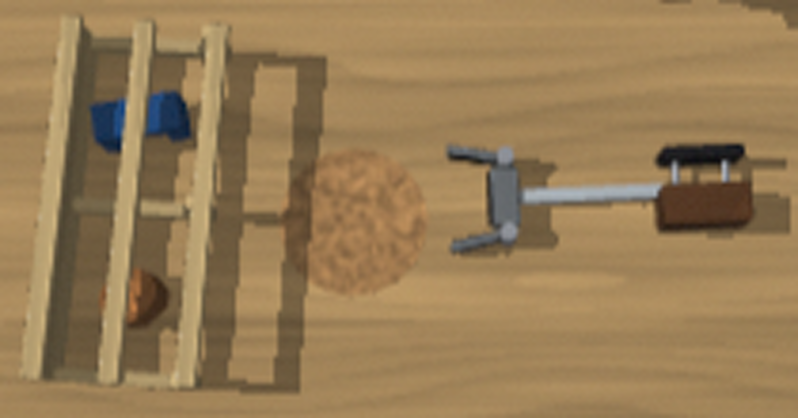

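View pics/c2.png

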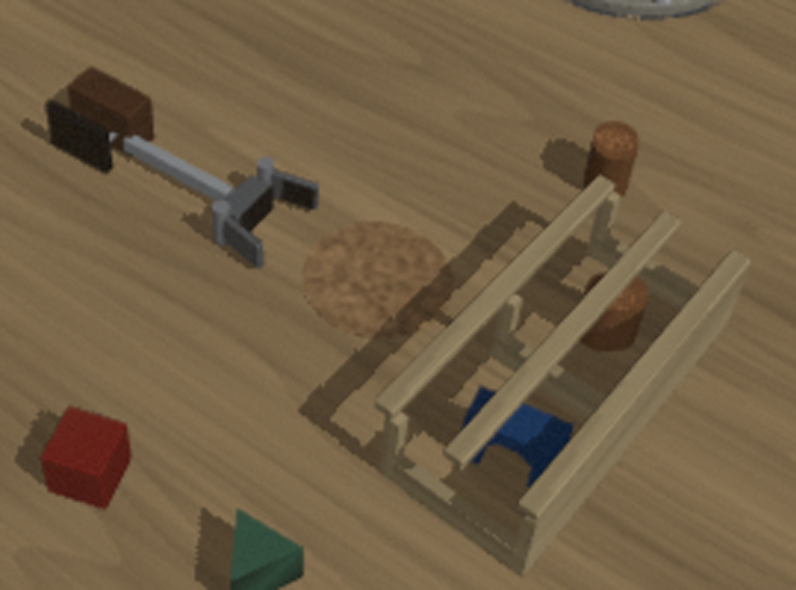

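The crops agree. In the top crop the block stands in the lower bay at (137,297) and the arch is in the other bay. The reacher's hinges are at (505,155)/(509,232), the brown handle at (705,206), the black trigger at (700,155) and the mat at (357,222).

```bash
python3 - <<'E'
from h import *
np.set_printoptions(precision=1,suppress=True)
T=lambda x,y,z:px('top0',x/3.8+140,y/3.8+155,z)
S=lambda x,y,z:px('scene0',x/2.95+170,y/2.95+140,z)
for n,a in dict(bl=(62,17,80),br=(23,376,80),fl=(228,27,80),fr=(197,387,80),hingeR=(505,155,38),hingeL=(509,232,38),tipR=(450,152,35),tipL=(455,248,35),
 han1=(660,185,50),han2=(752,183,50),han3=(752,228,50),han4=(657,230,50),tr1=(657,147,50),tr2=(745,145,50),shaftA=(525,196,30),shaftB=(655,190,30),mat=(357,222,0),blk=(137,297,50)).items(): print(n,T(*a))
print('scene')
for n,a in dict(mat=(378,280,0),blk=(613,298,50),hR=(222,207,38),hL=(265,163,38),flc=(383,407,80),blc=(530,505,80),brc=(742,257,80),frc=(607,182,80),tr1=(50,103,50),tr2=(112,142,50),h1=(92,70,50),h2=(153,103,50)).items(): print(n,S(*a))
E
```

```text
bl [668.  271.7  80. ]
br [394.1 286.9  80. ]
fl [659.3 143.3  80. ]
fr [385.4 158.8  80. ]
hingeR [565.6 -70.6  38. ]
hingeL [504.4 -73.1  38. ]
tipR [568.8 -27.3  35. ]
tipL [492.5 -30.9  35. ]
han1 [ 538.9 -190.4   50. ]
han2 [ 540.1 -261.9   50. ]
han3 [ 504.8 -260.3   50. ]
han4 [ 503.7 -186.9   50. ]
tr1 [ 569. -189.   50.]
tr2 [ 570.2 -257.8   50. ]
shaftA [534.1 -86.3  30. ]
shaftB [ 538.3 -189.1   30. ]
mat [518.5  48.3   0. ]
blk [454.4 212.1  50. ]
scene
mat [522.   56.3   0. ]
blk [465.1 223.8  50. ]
hR [563.7 -68.1  38. ]
hL [504.3 -71.5  38. ]
flc [665.1 154.9  80. ]
blc [668.4 268.1  80. ]
brc [398.3 286.8  80. ]
frc [391.2 173.5  80. ]
tr1 [ 569.5 -251.6   50. ]
tr2 [ 571.8 -178.2   50. ]
h1 [ 517.1 -252.5   50. ]
h2 [ 516.  -182.9   50. ]
```

```bash
cat > fit.py <<'E'
from h import *
from scipy.optimize import minimize
def outline(x,y,t):
    a=np.linspace(0,2*np.pi,40); p=18*np.c_[np.cos(a),np.sin(a)]; p[:,0]+=5*np.sign(np.cos(a))
    c,s=np.cos(t),np.sin(t); p=p@np.array([[c,s],[-s,c]])+[x,y]
    return np.r_[np.c_[p,0*a],np.c_[p,0*a+50]]
def mask(name,box):
    i=cv2.imread(f'pics/{name}.png'); h=cv2.cvtColor(i,cv2.COLOR_BGR2HSV)
    m=((h[...,0]<13)|(h[...,0]>172))&(h[...,1]>100)&(h[...,2]>30); o=np.zeros(m.shape,bool); x0,y0,x1,y1=box; o[y0:y1,x0:x1]=m[y0:y1,x0:x1]; return o
def fit(views,x0):
    ms=[(n,mask(n,b)) for n,b in views]; print([int(m.sum()) for _,m in ms])
    def cost(p):
        e=0
        for n,m in ms:
            pts=np.array([proj(n,q) for q in outline(*p)]); hull=cv2.convexHull((pts*16).astype(np.int32))
            s=np.zeros(m.shape,np.uint8); cv2.fillConvexPoly(s,hull,1,shift=4); s=s>0
            e+=2*(m&~s).sum()+(s&~m).sum()
        return e
    best=min(((cost((x,y,t)),x,y,t) for x in np.arange(x0[0]-24,x0[0]+25,4) for y in np.arange(x0[1]-24,x0[1]+25,4) for t in np.arange(0,np.pi,.4)))
    r=minimize(cost,best[1:],method='Nelder-Mead',options=dict(initial_simplex=[np.array(best[1:])+d for d in ([0,0,0],[4,0,0],[0,4,0],[0,0,.4])]))
    return r.fun,r.x
E
python3 - <<'E'
from fit import *
np.set_printoptions(precision=2,suppress=True)
print(fit([('top0',(162,220,190,245)),('scene0',(362,226,398,262))],(460,217)))
for z in(0,125): print(z,[px('top0',u/1.5625,v/1.5625,z)[:2] for u,v in((490,240),(505,238),(620,218),(487,188))])
E
```

```text
[6, 50]
(np.float64(683.0), array([450.76, 221.17,   0.23]))
0 [array([ 708.2 , -202.34]), array([ 712.27, -232.92]), array([ 753.63, -469.72]), array([ 820.04, -199.78])]
125 [array([ 669.64, -184.29]), array([ 673.26, -211.56]), array([ 710.14, -422.69]), array([ 769.35, -182.01])]
```

```bash
python3 - <<'E'
from h import *
h=cv2.cvtColor(cv2.imread('pics/top0.png'),cv2.COLOR_BGR2HSV); g=cv2.cvtColor(cv2.imread('pics/scene0.png'),cv2.COLOR_BGR2HSV)
print(h[224:244:2,166:188:3].tolist()); print(g[230:262:4,364:396:5].tolist())
E
```

```text
[[[17, 112, 112], [20, 97, 178], [20, 100, 191], [19, 112, 109], [18, 109, 112], [16, 112, 112], [17, 112, 164], [17, 112, 168]], [[18, 110, 109], [20, 98, 179], [20, 98, 192], [14, 156, 132], [15, 126, 103], [17, 109, 110], [18, 116, 161], [18, 115, 167]], [[17, 108, 113], [20, 97, 179], [20, 97, 191], [14, 154, 142], [14, 148, 93], [14, 126, 71], [17, 113, 115], [18, 112, 116]], [[18, 113, 120], [20, 98, 180], [20, 97, 194], [13, 154, 159], [14, 150, 90], [15, 169, 62], [18, 114, 110], [18, 112, 118]], [[15, 143, 132], [20, 96, 181], [20, 97, 197], [14, 156, 144], [13, 149, 89], [13, 143, 64], [15, 119, 86], [18, 115, 115]], [[14, 153, 132], [20, 98, 182], [20, 100, 189], [13, 155, 150], [14, 149, 91], [13, 148, 62], [16, 113, 99], [18, 113, 108]], [[17, 133, 125], [20, 98, 182], [21, 97, 169], [13, 158, 181], [13, 143, 82], [14, 146, 61], [18, 111, 113], [18, 107, 134]], [[18, 110, 111], [20, 99, 181], [20, 95, 140], [13, 150, 124], [13, 146, 63], [16, 122, 86], [18, 112, 107], [20, 104, 135]], [[18, 108, 102], [20, 97, 181], [19, 92, 119], [15, 137, 67], [15, 133, 73], [17, 111, 
[... 324 characters left out ...]
20, 82, 133], [18, 104, 113], [20, 93, 88], [20, 88, 78]], [[17, 107, 74], [14, 135, 64], [21, 80, 134], [20, 84, 139], [14, 147, 104], [15, 129, 93], [20, 91, 90]], [[18, 113, 79], [20, 83, 138], [20, 84, 133], [13, 141, 107], [13, 144, 115], [15, 121, 78], [18, 107, 76]], [[20, 83, 139], [21, 84, 136], [15, 116, 86], [13, 144, 87], [13, 152, 89], [17, 105, 75], [17, 111, 78]], [[20, 82, 137], [21, 83, 129], [13, 146, 75], [14, 146, 70], [15, 148, 62], [19, 109, 75], [18, 109, 75]], [[19, 84, 145], [13, 149, 58], [14, 152, 62], [11, 143, 64], [13, 156, 59], [18, 97, 76], [20, 82, 140]], [[17, 100, 82], [18, 114, 78], [13, 148, 62], [14, 126, 69], [19, 105, 80], [20, 98, 91], [20, 83, 136]]]
```

```bash
python3 -m jog '0.42 0.2 0 0.1 -1;0.0 0.28 0 0.1 -1;0 0 0 0.1 -1;0 0 0 0.1 -1;0 0 0 0.1 -1;0 0 0 0.1 -1;0 0 0 0.1 -1;0 0 0 0.088 -1;0 0 0 0 -1' 20
```

```text
time_s: 1.23
ee_pos: [278.0, -494.8, 230.8]
eef_rot: [0.697, 0.717, 0.0, -0.0]
wrist_force: [-0.3, -0.2, -0.4]
grip_width: 85.3
grip_force: 0.0
```

```bash
python3 -m jog '0.0434 0.0448 0 0 -1;0.0434 0.0448 0 0 -1;0.0434 0.0448 0 0 -1;0.0434 0.0448 0 0 -1;0.0434 0.0448 0 0 -1;0.0434 0.0448 0 0 -1;0.0434 0.0448 0 0 -1;0.0434 0.0448 0 0 -1;0 0 0 0 -1'
python3 - <<'E'
s=open('fit.py').read()
s=s.replace("((h[...,0]<13)|(h[...,0]>172))&(h[...,1]>100)&(h[...,2]>30)","(h[...,0]<=15)&(h[...,1]>=122)")
s=s.replace("return o\n","return o,(h[...,1]<103)&(h[...,0]>=19)\n").replace("[(n,mask(n,b)) for","[(n,*mask(n,b)) for").replace("for _,m in ms]","for _,m,_ in ms]").replace("for n,m in ms","for n,m,k in ms").replace("(s&~m)","(s&~m&~k)")
open('fit.py','w').write(s)
from fit import *
np.set_printoptions(precision=2,suppress=True)
for V in ([('top0',(162,220,190,245)),('scene0',(362,226,398,262))],):
  print(fit(V,(460,217)))
  print(fit(V[:1],(460,217)),fit(V[1:],(460,217)))
E
```

```text
time_s: 2.35
ee_pos: [541.0, -221.2, 230.9]
eef_rot: [0.695, 0.719, 0.001, -0.001]
wrist_force: [0.1, -0.6, 0.4]
grip_width: 85.4
grip_force: 0.0
[133, 318]
(np.float64(81.0), array([456.71, 221.89,   2.51]))
[133]
[318]
(np.float64(27.0), array([456.44, 222.09,   2.66])) (np.float64(47.0), array([455.64, 221.64,   2.41]))
```

```bash
python3 -m jog '-0.003 -0.006 -0.06 0 -1;0 0 -0.06 0 -1;0 0 -0.06 0 -1;0 0 -0.06 0 -1;0 0 -0.04 0 -1;0 0 -0.015 0 -1;0 0 -0.004 0 -1;0 0 0 0 -1;0 0 0 0 -1'
```

```text
time_s: 3.48
ee_pos: [537.3, -231.0, 8.4]
eef_rot: [0.697, 0.717, 0.0, 0.001]
wrist_force: [-0.1, 0.9, -0.3]
grip_width: 85.6
grip_force: 0.0
```

```bash
python3 - <<'E'
from h import *
snap('scene','s1');snap('top','t1')
a=cv2.imread('pics/scene0.png');crop('s1','s1c',160,130,330,260,4.0);crop('t1','t1c',230,170,350,250,3.3)
i=cv2.imread('pics/s1c.png');j=cv2.imread('pics/t1c.png');
w=max(i.shape[1],j.shape[1]);o=np.zeros((i.shape[0]+j.shape[0],w,3),np.uint8);o[:i.shape[0],:i.shape[1]]=i;o[i.shape[0]:,:j.shape[1]]=j
print(o.shape);cv2.imwrite('pics/m1.png',cv2.resize(o,None,fx=.76,fy=.76))
E
```

```text
(784, 680, 3)
```

View pics/m1.png

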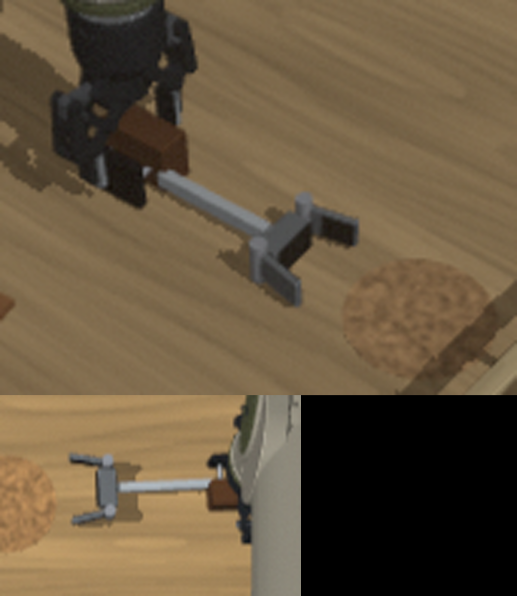

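The pads straddle the handle and trigger (scene crop around (125,140)), sitting slightly to the rear. I'll shift forward 5 mm and close in small steps.

```bash
python3 -m jog '0 0.007 -0.002 0 -1;0 0 0 0 -0.6;0 0 0 0 -0.45;0 0 0 0 -0.42;0 0 0 0 -0.4;0 0 0 0 -0.4;0 0 0 0 -0.4' 20
```

```text
time_s: 4.45
ee_pos: [536.1, -225.0, 6.2]
eef_rot: [0.697, 0.718, -0.0, -0.0]
wrist_force: [-3.0, 2.6, 9.5]
grip_width: 59.9
grip_force: 8.0
```

```bash
python3 -m jog '0 0 0.0013 0 -0.4;0 0 0 0 -0.4;0 0 0 0 -0.4'; python3 -m jog '0 0 0.0013 0 -0.38;0 0 0 0 -0.38;0 0 0 0 -0.38'
```

```text
time_s: 4.82
ee_pos: [536.2, -225.4, 6.3]
eef_rot: [0.696, 0.718, -0.0, -0.0]
wrist_force: [-0.5, 0.7, -0.2]
grip_width: 59.9
grip_force: 6.4
time_s: 5.2
ee_pos: [536.4, -225.5, 7.3]
eef_rot: [0.696, 0.718, -0.0, -0.0]
wrist_force: [0.3, 0.6, -1.6]
grip_width: 59.1
grip_force: 6.3
```

```bash
python3 -m jog '-0.0064 0.011 0 -0.0027 -0.37;-0.0064 0.011 0 -0.0027 -0.37;-0.0064 0.011 0 -0.0027 -0.37;-0.0064 0.011 0 -0.0027 -0.37;-0.0064 0.011 0 -0.0027 -0.37;-0.0064 0.011 0 -0.0027 -0.37;-0.0064 0.011 0 -0.0027 -0.37;-0.0064 0.011 0 -0.0027 -0.37;-0.0064 0.011 0 -0.0027 -0.37;-0.0064 0.011 0 -0.0027 -0.37'; python3 -m jog '-0.0064 0.011 0 -0.0027 -0.37;-0.0064 0.011 0 -0.0027 -0.37;-0.0064 0.011 0 -0.0027 -0.37;-0.0064 0.011 0 -0.0027 -0.37;-0.0064 0.011 0 -0.0027 -0.37;-0.0064 0.011 0 -0.0027 -0.37;-0.0064 0.011 0 -0.0027 -0.37;-0.0064 0.011 0 -0.0027 -0.37;-0.0064 0.011 0 -0.0027 -0.37;-0.0064 0.011 0 -0.0027 -0.37;0 0 0 0 -0.37'
python3 - <<'E'
from h import *
snap('scene','s2');snap('top','t2');crop('t2','t2c',150,150,340,280,4.2)
E
```

```text
time_s: 6.45
ee_pos: [488.1, -142.4, 7.5]
eef_rot: [0.712, 0.702, 0.0, -0.0]
wrist_force: [-0.5, -0.0, -1.5]
grip_width: 58.7
grip_force: 6.3
time_s: 7.82
ee_pos: [440.0, -59.6, 7.5]
eef_rot: [0.726, 0.688, -0.0, -0.0]
wrist_force: [-0.3, 0.7, -2.4]
grip_width: 58.4
grip_force: 6.4
```

View pics/t2c.png

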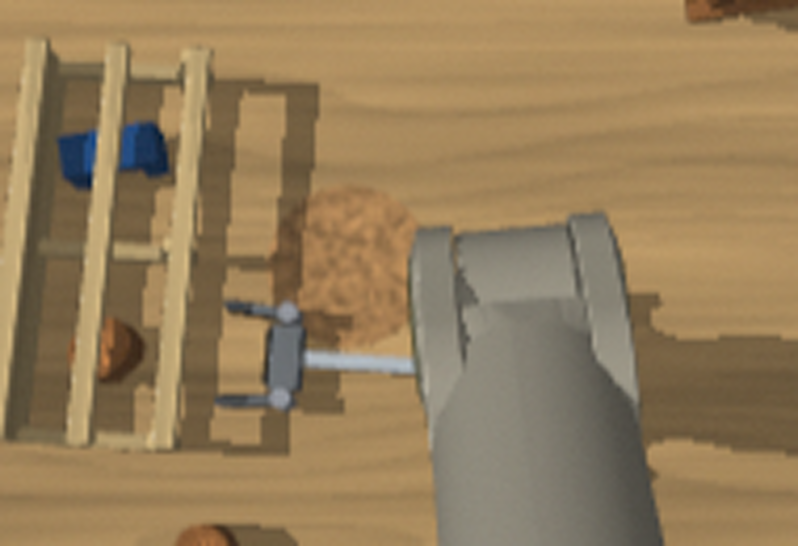

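The reacher's head is just before the mouth of the right bay: hinges at crop (287,312) and (280,398), shaft from (305,358) to (412,366). I'll turn these into the line the head will follow.

```bash
python3 - <<'E'
from h import *
np.set_printoptions(precision=1,suppress=True)
T=lambda x,y,z:px('t2',x/4.2+150,y/4.2+150,z)
r=T(287,312,38);l=T(280,398,38);a=T(305,358,30);b=T(412,366,30);print(r,l,(r+l)/2,a,b)
d=(r-l)[:2];print('yaw hinges',np.degrees(np.arctan2(d[0],-d[1])),'shaft',np.degrees(np.arctan2(*(a-b)[1::-1])))
print('tips',T(228,304,35),T(217,401,35))
E
```

```text
[480.9  91.2  38. ] [421.   95.1  38. ] [451.   93.2  38. ] [449.3  79.   30. ] [443.3   3.7  30. ]
yaw hinges 86.33046077285799 shaft 85.40872195060624
tips [487.2 133.2  35. ] [419.4 139.3  35. ]
```

```bash
python3 -m jog '0.0006 0.01 0 0 -0.37;0.0006 0.01 0 0 -0.37;0.0006 0.01 0 0 -0.37;0.0006 0.01 0 0 -0.37;0.0006 0.01 0 0 -0.37;0.0006 0.01 0 0 -0.37;0.0006 0.01 0 0 -0.37;0.0006 0.01 0 0 -0.37;0.0006 0.01 0 0 -0.37;0.0006 0.01 0 0 -0.37;0.0003 0.005 0 0 -0.37'; python3 -m jog '0.00015 0.0025 0 0 -0.37;0.00015 0.0025 0 0 -0.37;0.00015 0.0025 0 0 -0.37;0.00015 0.0025 0 0 -0.37;0.00015 0.0025 0 0 -0.37;0.00015 0.0025 0 0 -0.37;0.00015 0.0025 0 0 -0.37;0.00015 0.0025 0 0 -0.37;0.00015 0.0025 0 0 -0.37;0.00015 0.0025 0 0 -0.37'
```

```text
time_s: 9.3
ee_pos: [445.2, 19.0, 7.5]
eef_rot: [0.726, 0.688, 0.0, -0.0]
wrist_force: [-0.2, -0.9, -2.3]
grip_width: 58.9
grip_force: 6.4
time_s: 10.55
ee_pos: [446.3, 37.2, 7.5]
eef_rot: [0.726, 0.687, 0.0, -0.0]
wrist_force: [-0.7, -0.6, -2.2]
grip_width: 58.9
grip_force: 6.3
```

```bash
python3 -m jog '0.00015 0.0025 0 0 -0.37;0.00015 0.0025 0 0 -0.37;0.00015 0.0025 0 0 -0.37;0.00015 0.0025 0 0 -0.37;0.00015 0.0025 0 0 -0.37;0.00015 0.0025 0 0 -0.37';python3 -m jog '0.00015 0.0025 0 0 -0.37;0.00015 0.0025 0 0 -0.37'; python3 -m jog '0.00015 0.0025 0 0 -0.37;0.00015 0.0025 0 0 -0.37'
```

```text
time_s: 11.3
ee_pos: [447.0, 48.5, 7.5]
eef_rot: [0.726, 0.687, -0.0, -0.0]
wrist_force: [-0.8, -0.4, -1.8]
grip_width: 58.7
grip_force: 6.3
time_s: 11.55
ee_pos: [447.2, 52.2, 7.5]
eef_rot: [0.726, 0.687, -0.0, -0.0]
wrist_force: [-0.4, -0.8, -1.0]
grip_width: 58.8
grip_force: 6.3
time_s: 11.8
ee_pos: [447.4, 56.0, 7.5]
eef_rot: [0.726, 0.687, -0.0, -0.0]
wrist_force: [0.4, -1.0, -1.9]
grip_width: 58.7
grip_force: 6.3
```

```bash
python3 -m jog '0.00015 0.0025 0 0 -0.37;0.00015 0.0025 0 0 -0.37'; python3 -m jog '0.0001 0.0018 0 0 -0.37'; python3 -m jog '0.0001 0.0018 0 0 -0.37'; python3 - <<'E'
from h import *
snap('scene','s3');snap('top','t3')
crop('s3','s3c',330,200,430,290,6);crop('t3','t3c',150,200,250,265,5);
i=cv2.imread('pics/s3c.png');cv2.imwrite('pics/s3c.png',i)
E
```

```text
time_s: 12.05
ee_pos: [447.6, 59.8, 7.5]
eef_rot: [0.726, 0.687, 0.0, -0.0]
wrist_force: [-0.4, -0.6, -2.1]
grip_width: 58.4
grip_force: 6.3
time_s: 12.18
ee_pos: [447.7, 61.2, 7.5]
eef_rot: [0.726, 0.687, 0.0, -0.0]
wrist_force: [-0.5, -1.5, -1.2]
grip_width: 58.5
grip_force: 6.3
time_s: 12.3
ee_pos: [447.8, 62.4, 7.5]
eef_rot: [0.726, 0.687, -0.0, -0.0]
wrist_force: [-0.3, -0.1, -2.7]
grip_width: 58.7
grip_force: 6.3
```

View pics/s3c.png

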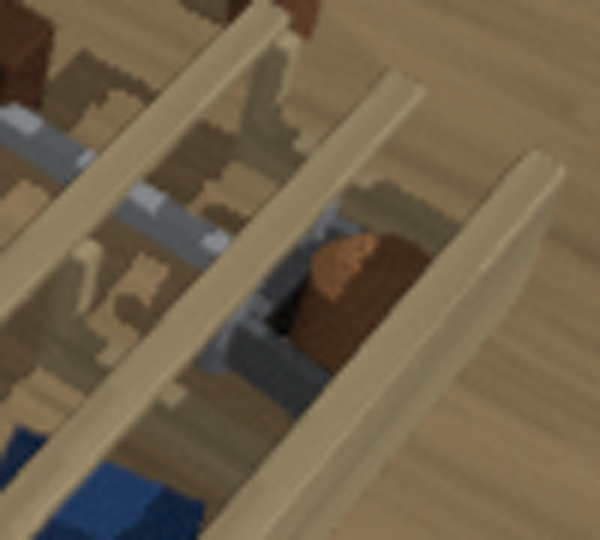

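The block is between the jaws near the palm (crop (365,290)) and close to the back wall. I'll keep feeling forward.

```bash
for k in 1; do python3 -m jog '0.0001 0.002 0 0 -0.37;0.0001 0.002 0 0 -0.37'; done; python3 -m jog '0.0001 0.002 0 0 -0.37'; python3 -m jog '0.0001 0.002 0 0 -0.37'
```

```text
time_s: 12.65
ee_pos: [447.9, 65.4, 7.5]
eef_rot: [0.726, 0.687, -0.0, -0.0]
wrist_force: [-0.4, -1.0, -2.2]
grip_width: 58.4
grip_force: 6.3
time_s: 12.78
ee_pos: [447.9, 66.5, 7.5]
eef_rot: [0.726, 0.687, -0.0, 0.0]
wrist_force: [0.6, -5.9, -1.3]
grip_width: 58.3
grip_force: 6.2
time_s: 12.9
ee_pos: [447.9, 66.7, 7.3]
eef_rot: [0.727, 0.687, -0.001, 0.0]
wrist_force: [0.3, -9.0, -0.7]
grip_width: 58.7
grip_force: 6.0
```

Contact: -9 N, so the block is against the wall. I'll hold one row, relax a touch, then squeeze gradually while shifting to make up for the even closing.

```bash
python3 -m jog '0 -0.0004 0 0 -0.37;0 -0.0006 0 0 -0.37;0 -0.0006 0.0002 0 -0.37' 20;  python3 -m jog '-0.00085 0 0.0002 0 -0.34;-0.00085 0 0.0002 0 -0.31;-0.00085 0 0.0002 0 -0.28;-0.00085 0 0.0002 0 -0.25;-0.00085 0 0.0002 0 -0.22;0 0 0 0 -0.22'
```

```text
time_s: 13.28
ee_pos: [448.1, 66.6, 7.6]
eef_rot: [0.727, 0.687, -0.0, 0.0]
wrist_force: [1.5, -3.7, -0.6]
grip_width: 58.5
grip_force: 5.8
time_s: 14.02
ee_pos: [444.8, 67.2, 8.4]
eef_rot: [0.726, 0.687, -0.0, -0.0]
wrist_force: [-0.4, -4.2, -0.9]
grip_width: 52.5
grip_force: 11.1
```

```bash
python3 -m jog '-0.0003 0 0 0 -0.205;-0.0003 0 0 0 -0.19;0 0 0 0 -0.19'; python3 -m jog '-0.0003 0 0 0 -0.18;-0.0003 0 0 0 -0.17;0 0 0 0 -0.17'
```

```text
time_s: 14.4
ee_pos: [444.4, 67.3, 8.4]
eef_rot: [0.726, 0.687, 0.0, -0.0]
wrist_force: [-1.7, -3.5, -0.6]
grip_width: 51.2
grip_force: 16.8
time_s: 14.78
ee_pos: [444.2, 67.4, 8.5]
eef_rot: [0.726, 0.687, 0.0, -0.0]
wrist_force: [-0.4, -1.8, -0.8]
grip_width: 50.9
grip_force: 20.9
```

```bash
python3 -m jog '0 0 0 0 -0.17;0 0 0 0 -0.17;-0.0001 -0.002 0 0 -0.17;-0.0002 -0.004 0 0 -0.17;-0.0004 -0.007 0 0 -0.17;-0.0005 -0.009 0 0 -0.17;-0.0005 -0.009 0 0 -0.17;-0.0005 -0.009 0 0 -0.17;-0.0005 -0.009 0 0 -0.17'; python3 - <<'E'
from h import *
snap('scene','s4')
E
python3 -m jog '-0.0005 -0.009 0 0 -0.17;-0.0005 -0.009 0 0 -0.17;-0.0005 -0.009 0 0 -0.17;-0.0005 -0.009 0 0 -0.17;-0.0005 -0.009 0 0 -0.17;-0.0005 -0.009 0 0 -0.17;-0.0005 -0.009 0 0 -0.17;-0.0005 -0.009 0 0 -0.17;-0.0005 -0.009 0 0 -0.17;-0.0005 -0.009 0 0 -0.17;-0.0005 -0.009 0 0 -0.17;-0.0003 -0.005 0 0 -0.17;0 0 0 0 -0.17'
python3 - <<'E'
from h import *
snap('scene','s5');snap('top','t5')
crop('s5','s5c',250,130,430,290,3.3);crop('t5','t5c',150,170,340,280,3)
i=cv2.imread('pics/s5c.png');j=cv2.imread('pics/t5c.png');o=np.zeros((i.shape[0]+j.shape[0],max(i.shape[1],j.shape[1]),3),np.uint8)
o[:i.shape[0],:i.shape[1]]=i;o[i.shape[0]:,:j.shape[1]]=j;o=o[:,:];print(o.shape);cv2.imwrite('pics/m5.png',cv2.resize(o,None,fx=.69,fy=.69))
E
```

```text
time_s: 15.9
ee_pos: [441.9, 29.8, 8.4]
eef_rot: [0.726, 0.687, 0.0, -0.0]
wrist_force: [0.3, 1.4, -0.2]
grip_width: 51.1
grip_force: 21.1
time_s: 17.58
ee_pos: [437.5, -48.4, 8.4]
eef_rot: [0.727, 0.687, -0.0, 0.0]
wrist_force: [-1.3, -0.7, 0.8]
grip_width: 51.1
grip_force: 21.4
(858, 594, 3)
```

View pics/m5.png

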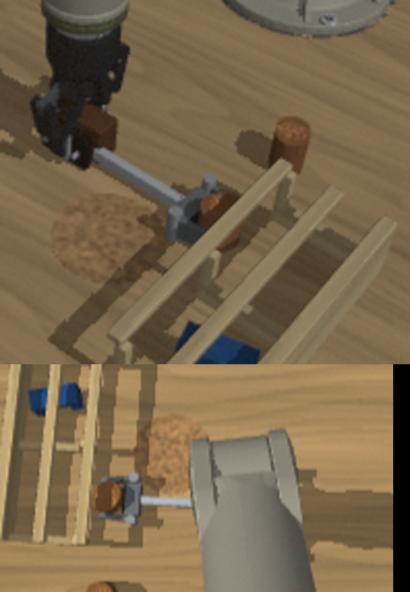

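The block is held in the jaws just outside the mouth (top part, (107,497)). Next I compute the shift to the mat.

```bash
python3 - <<'E'
from fit import *
np.set_printoptions(precision=2,suppress=True)
print(px('t5',107/2.07+150,133/2.07+170,50))
m=[]
for n,box in(('t5',(185,215,218,255)),('s5',(330,205,365,245))):
    print(n,fit([(n,box)],(452,135)))
for n in('top0','scene0'): # mat outline colour centroid cross-check
    print(proj(n,(520,52,0)))
E
```

```text
[450.81 137.67  50.  ]
[193]
t5 (np.float64(45.0), array([453.73, 140.03,   2.25]))
[223]
s5 (np.float64(48.0), array([452., 139.,   2.]))
[232.74 212.93]
[297.11 233.5 ]
```

```bash
python3 -m jog '-0.0002 -0.004 0 0 -0.17;-0.0005 -0.008 0 0 -0.17;-0.0005 -0.008 0 0 -0.17;-0.0005 -0.008 0 0 -0.17;-0.0003 -0.008 0 0 -0.17;0.003 -0.006 0 0 -0.17;0.0065 -0.0054 0 0 -0.17;0.0065 -0.0054 0 0 -0.17;0.0065 -0.0054 0 0 -0.17;0.0065 -0.0054 0 0 -0.17;0.0065 -0.0054 0 0 -0.17;0.0065 -0.0054 0 0 -0.17;0.0065 -0.0054 0 0 -0.17;0.0065 -0.0054 0 0 -0.17'; python3 -m jog '0.0065 -0.0054 0 0 -0.17;0.0065 -0.0054 0 0 -0.17;0.0065 -0.0054 0 0 -0.17;0.0065 -0.0054 0 0 -0.17;0.0065 -0.0054 0 0 -0.17;0.004 -0.0034 0 0 -0.17;0.002 -0.001 0 0 -0.17;0 0 0 0 -0.17;0 0 0 0 -0.17;0 0 0 0 -0.17'
python3 - <<'E'
from fit import *
np.set_printoptions(precision=2,suppress=True)
snap('scene','s6');snap('top','t6')
t=proj('t6',(520,50,50)).astype(int);s=proj('s6',(520,50,50)).astype(int);print(t,s)
crop('s6','s6c',200,130,400,290,3.7)
E
```

```text
time_s: 19.42
ee_pos: [477.7, -111.8, 8.4]
eef_rot: [0.726, 0.687, -0.0, -0.0]
wrist_force: [-0.7, 0.6, 0.7]
grip_width: 50.9
grip_force: 21.4
time_s: 20.68
ee_pos: [506.2, -135.3, 8.4]
eef_rot: [0.726, 0.687, -0.0, 0.0]
wrist_force: [-1.0, -0.8, -0.4]
grip_width: 50.9
grip_force: 21.4
[232 210] [297 219]
```

View pics/s6c.png

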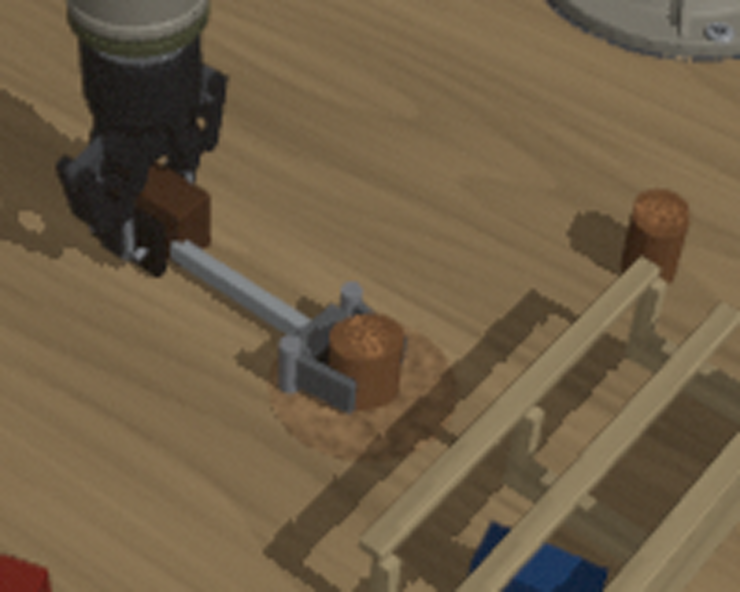

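The block is on the mat, gripped in the jaws (crop (366,370)). I'll release gradually, keeping the handle side still.

```bash
python3 -m jog '0.0004 0 0 0 -0.185;0.0006 0 0 0 -0.205;0.00085 0 0 0 -0.235;0.00085 0 0 0 -0.265;0.00085 0 0 0 -0.295;0.00085 0 0 0 -0.325;0.00085 0 0 0 -0.355;0.00085 0 0 0 -0.385;0.00085 0 0 0 -0.415;0.00085 0 0 0 -0.445;0.0006 0 0 0 -0.47;0 0 0 0 -0.5;0 0 0 0 -0.6;0 0 0 0 -0.8;0 0 0 0 -1;0 0 0 0 -1;0 0 0 0 -1'; python3 -m jog '0 0 0.01 0 -1;0 0 0.03 0 -1;0 0 0.06 0 -1;0 0 0.06 0 -1;0 0 0.06 0 -1;0 -0.06 0.03 0 -1;0 -0.08 0 0 -1;0 -0.08 0 0 -1;0 0 0 0 -1;0 0 0 0 -1'
python3 - <<'E'
from fit import *
snap('scene','s7');snap('top','t7')
crop('s7','s7c',170,130,370,290,2.5);crop('t7','t7c',150,160,360,270,2.3)
i=cv2.imread('pics/s7c.png');j=cv2.imread('pics/t7c.png');o=np.zeros((i.shape[0]+j.shape[0],max(i.shape[1],j.shape[1]),3),np.uint8)
o[:i.shape[0],:i.shape[1]]=i;o[i.shape[0]:,:j.shape[1]]=j;print(o.shape);cv2.imwrite('pics/m7.png',cv2.resize(o,None,fx=.9,fy=.9))
E
```

```text
time_s: 22.9
ee_pos: [512.5, -135.1, 8.4]
eef_rot: [0.726, 0.687, -0.0, -0.0]
wrist_force: [0.1, 0.1, -0.6]
grip_width: 85.4
grip_force: 0.0
time_s: 24.15
ee_pos: [512.6, -299.6, 196.0]
eef_rot: [0.726, 0.687, 0.0, -0.0]
wrist_force: [0.2, -0.3, 0.3]
grip_width: 85.5
grip_force: 0.0
(653, 500, 3)
```

View pics/m7.png

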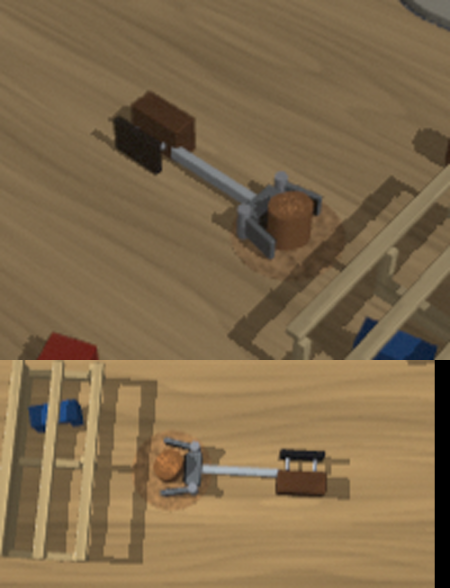

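The jaws are open, the block stands on the mat (top part, (168,464)) and the reacher lies flat with its trigger out. One numeric check, then I hand in.

```bash
python3 - <<'E'
from fit import *
np.set_printoptions(precision=2,suppress=True)
m,k=mask('t7',(0,0,1,1))
k=2.07
T=lambda x,y,z:px('t7',x/k+150,(y-360)/k+160,z)
print('blk',T(168,464,50),'mat',T(170,469,0)); print('han outer',T(302,495,50),'trig outer',T(303,451,50),'hinges',T(194,447,38),T(194,489,38),'tips',T(166,440,35),T(163,492,35))
E
```

```text
blk [520.72  52.9   50.  ] mat [520.85  53.88   0.  ]
han outer [ 475.51 -136.36   50.  ] trig outer [ 538.36 -139.25   50.  ] hinges [547.1   16.65  38.  ] [486.31  16.42  38.  ] tips [558.14  57.37  35.  ] [482.62  60.83  35.  ]
```

```bash
python3 -c "
from station import bot
print(bot.job_done())"
```

```text
the job is handed in; nothing more can be done
None
```

The job is handed in, with no verdict returned: by the last pictures the block stands within a few mm of the mat's centre, and the reacher lies flat with its jaws open and trigger out, after about 24 of the 72 s.

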